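# Pack four candle tins into their matching card trays

### The job

Pack the four candle tins that stand loose on the table (not those already in the cartons): stand each one upright inside the shallow cardboard tray that matches its shape and size, flat on the tray's floor. Set each tin down rather than letting it drop, and leave the glass jar and the amber bottle standing where they are.

Things in the scene. Friction and masses are not known exactly. Their poses are not given: they have to be found in the camera images.
- tin_large_round: The wider, lower of the two round candle tins: bare steel, 62 mm diameter, 50 mm high, filled with cream wax. The wax lies 2 mm below the rim and a cardboard wick stub (12 x 3 mm) stands up 11 mm above the rim at the centre. Loose, 60 to 240 g. Origin: centre of the underside; z up.
- tin_small_round: The narrower, taller of the two round candle tins: bare steel, 44 mm diameter, 56 mm high, filled with cream wax. The wax lies 2 mm below the rim and a cardboard wick stub (12 x 3 mm) stands up 11 mm above the rim at the centre. Loose, 60 to 240 g. Origin: centre of the underside; z up.
- tin_square: Square candle tin: bare steel, 50 x 50 mm, 48 mm high, filled with cream wax. x and y axes square to its sides. The wax lies 2 mm below the rim and a cardboard wick stub (12 x 3 mm) stands up 11 mm above the rim at the centre. Loose, 60 to 240 g. Origin: centre of the underside; z up.
- tin_oblong: Oblong candle tin: bare steel, 84 mm along its x axis, 46 mm along its y axis, 46 mm high, filled with cream wax. The wax lies 2 mm below the rim and a cardboard wick stub (12 x 3 mm) stands up 11 mm above the rim at the centre. Loose, 60 to 240 g. Origin: centre of the underside; z up.
- tray_large_round: The larger of two round shallow open cardboard trays, for the large round tin: 78 mm inside diameter, 84 mm outside. Wall 3 mm thick and 12 mm high over all, floor 3 mm thick, plain brown inside and out, empty. Fixed to the table. Origin: centre of the underside; z up.
- tray_small_round: The smaller of two round shallow open cardboard trays, for the small round tin: 60 mm inside diameter, 66 mm outside. Wall 3 mm thick and 12 mm high over all, floor 3 mm thick, plain brown inside and out, empty. Fixed to the table. Origin: centre of the underside; z up.
- tray_square: Square shallow open cardboard tray, for the square tin: 66 x 66 mm inside, 72 mm outside. x and y axes square to its sides. Wall 3 mm thick and 12 mm high over all, floor 3 mm thick, plain brown inside and out, empty. Fixed to the table. Origin: centre of the underside; z up.
- tray_oblong: Oblong shallow open cardboard tray, for the oblong tin: inside 100 mm along its x axis and 62 mm along its y axis, 106 x 68 mm outside. Wall 3 mm thick and 12 mm high over all, floor 3 mm thick, plain brown inside and out, empty. Fixed to the table. Origin: centre of the underside; z up.
- jar: Bystander among the tins: closed clear glass jar with an aluminium lid, 44 mm diameter, 74 mm high, loose. Origin: centre of the underside; z up. Leave it standing where it is. (Nearby lie other small things up to 60 mm high: spool, tape roll, stamp, wooden block.)
- bottle: Bystander among the tins: closed amber glass bottle with a black cap, 38 mm diameter, 95 mm high, loose. Origin: centre of the underside; z up. Leave it standing where it is.

How it is judged:
At the end, for the whole second after the job is handed in: Each tin stands upright (within 0.1 rad) on the floor of its own tray (underside 0 to 8 mm above the tray's underside), centred within 14 mm, released and at rest; the jar and the bottle are upright (within 0.3 rad) and within 30 mm of where they started (horizontal distance between tin_large_round and tray_large_round below 0.014 m and z of tin_large_round in the frame of tray_large_round between 0 and 0.008 m and angle between each of tin_large_round, tin_small_round, tin_square, tin_oblong's own z axis and vertical below 0.1 rad and linear speed of each of tin_large_round, tin_small_round, tin_square, tin_oblong below 0.02 m/s and angular speed of each of tin_large_round, tin_small_round, tin_square, tin_oblong below 0.2 rad/s and contact force between each of tin_large_round, tin_small_round, tin_square, tin_oblong and the fingers below 0.05 N and horizontal distance between tin_small_round and tray_small_round below 0.014 m and z of tin_small_round in the frame of tray_small_round between 0 and 0.008 m and horizontal distance between tin_square and tray_square below 0.014 m and z of tin_square in the frame of tray_square between 0 and 0.008 m and horizontal distance between tin_oblong and tray_oblong below 0.014 m and z of tin_oblong in the frame of tray_oblong between 0 and 0.008 m and distance of each of jar, bottle from where it was at the start of the episode below 0.03 m and angle between each of jar, bottle's own z axis and vertical below 0.3 rad); the robot touches nothing.
It fails at once if a tin is dropped or thrown (falling freely faster than 0.4 m/s, touching nothing, its underside more than 30 mm above the table) ((height (world z) of tin_large_round above 0.03 m and linear speed of tin_large_round above 0.4 m/s and contact force between tin_large_round and anything else below 0.01 N) or (height (world z) of tin_small_round above 0.03 m and linear speed of tin_small_round above 0.4 m/s and contact force between tin_small_round and anything else below 0.01 N) or (height (world z) of tin_square above 0.03 m and linear speed of tin_square above 0.4 m/s and contact force between tin_square and anything else below 0.01 N) or (height (world z) of tin_oblong above 0.03 m and linear speed of tin_oblong above 0.4 m/s and contact force between tin_oblong and anything else below 0.01 N)).
It fails at once if the glass jar is pushed 30 mm or more, or tipped (distance of jar from where it was at the start of the episode above 0.03 m or angle between jar's own z axis and vertical above 0.3 rad).
It fails at once if the amber bottle is pushed 30 mm or more, or tipped (distance of bottle from where it was at the start of the episode above 0.03 m or angle between bottle's own z axis and vertical above 0.3 rad).
It also fails if it takes over 120 s, if anything falls off the work surface, if the arm or the gripper's body presses on something with over 40 N, if the wrist force passes 120 N, or if a joint passes its speed limit or range.

### The arm

A 7-joint arm with a two-finger parallel gripper is mounted at the origin on the work surface. World frame = base frame: x ahead of the robot, y to its left, z up, the work surface at z = 0. Lengths are in m, angles in rad, forces in N, time in s.
With the tool pointing down it reaches from about 0.425 to 0.95 m from the base axis. Payload 4.7 kg.
Tool frame: the origin (TCP) lies on the centre line of the jaws, within the pads' length; the fingertips stand robot.nose_length ahead of it and the grasp point (between the pads) lies 8 mm behind it (robot.nose_length is the distance from the TCP to the fingertips, in m); z points along the fingers, x is the direction in which the jaws open and shut, and the axes are right-handed (so a half turn about z gives the same grasp; the last joint's range is limited). The gripper opens to 85 mm and grips with 20 to 120 N. Pads are 22 mm wide; open, the fingers measure 114 mm over their backs; the gripper's body (76 mm by 85 mm) begins 54 mm behind the grasp point. The pads swing forward as they close: fully open they stand 13 mm farther back than shut.
Start: joints at [1.278, 0.469, -0.049, 1.532, 0.024, 1.141, -0.082], TCP at [0.176, -0.652, 0.242] pointing down, gripper open.
Joint ranges: [-2.59, 2.59], [-0.33, 1.99], [-1.39, 1.29], [0.1, 2.45], [-1.04, 4.18], [0.21, 1.99], [-2.66, 2.66]. Speed limits (rad/s): [2.57, 2.57, 3.14, 3.14, 3.14, 3.14, 3.14].

### API

Orientations are given as [roll, pitch, yaw] about the fixed x, y, z axes, in that order (R = Rz(yaw) Ry(pitch) Rx(roll)).
In Python, from plant import robot gives the robot as it stands. Calls block until the motion is done:
- robot.goto(position, orientation): joint-space move of the TCP to a pose.
- robot.move_straight(position, vel=0.15, attitude=None, contact_N=None): straight line of the TCP; attitude=None keeps the orientation; vel is the mean speed in m/s. With contact_N (N) it stops when the force on the tool has changed by that much, and returns True; else False.
- robot.move_joints(angles): joint-space move.
- robot.grip(opening, strength=None): opening from 0.0 (shut) to 1.0 (fully open); strength is the grip in N (None keeps the last); returns when the fingers have stopped.
- robot.sleep(seconds).
- robot.inverse_kinematics(position, orientation): joint angles nearest the present ones, or None.
- robot.sense(): the state.
- robot.grab_frame(name): name is "scene" or "top"; returns a dict with "image" (400x640x3 uint8, red, green, blue), "range_z" (400x640 float32, m along the optical axis (not along the pixel's ray), 0 where there is no reading), "fx", "fy", "cx", "cy" (pixels), "dist_coeffs" ([k1, k2, p1, p2, k3] as OpenCV has them; the pictures are not rectified), "R" (3x3) and "t" (3): a world point X has camera coordinates R X + t. Camera axes: x right, y down, z forward; pixel columns grow to the right and rows downward; lengths in m; the calibration is good to about 2 mm. A picture is of the moment at which its call begins.
A pose or a line that the arm cannot do raises robot.IKError and nothing moves.
- robot.close_job(): hands the job in, once; it reports no verdict.
The state is a dict: "t": time; "joint_pos": joint angles; "joint_velocities": joint speeds; "effort": joint torques, N m; "tcp_pos": TCP position; "tcp_rot": TCP orientation; "wrist_force": force on the tool from outside, world axes, zero at the start; "torque": the same for the moment, N m; "opening": opening from 0.0 (shut) to 1.0 (fully open).
Only numpy, scipy, OpenCV 4.12 (cv2) and the standard library are available. Lean on these libraries where they do the work, as an engineer would, in place of code of your own. Each camera call takes 0.05 s, during which the arm holds its last target.

## Working session

There is one attempt and no reset: what is moved stays moved. The work goes in short steps, each a Python script; the robot and the scene stay as the last script left them, time stands still between calls to the robot, and variables do not carry over. Pictures are saved under pics/ and viewed, and the job is handed in when it is done.

```bash
ls; mkdir -p pics; python3 - <<'E'
from plant import robot
import cv2, numpy as np
for n in ("top","scene"):
    f=robot.grab_frame(n); cv2.imwrite(f"pics/{n}0.png",f["image"][:,:,::-1])
    np.savez(f"/tmp/{n}0.npz",**f)
    print(n,f["fx"],f["fy"],f["cx"],f["cy"],f["dist_coeffs"],np.round(f["R"],3).tolist(),f["t"])
print(robot.nose_length); s=robot.sense(); print(s["t"],s["tcp_pos"],s["tcp_rot"],s["opening"])
E
```

```text
pics
top 415.4603442196847 415.4603442196847 319.31251989329905 200.61224055041774 [0.02262981 0.         0.         0.         0.        ] [[-0.025, -1.0, 0.015], [-0.98, 0.021, -0.199], [0.199, -0.02, -0.98]] [-0.00163832  0.51043847  1.07975274]
scene 364.3419565578484 364.3419565578484 319.61987260791665 202.4980985863229 [-0.01087778  0.          0.          0.          0.        ] [[0.807, 0.591, 0.006], [0.403, -0.542, -0.737], [-0.432, 0.597, -0.675]] [-0.42607976 -0.17267746  1.07605126]
0.011
0.1 [ 0.17586595 -0.65117332  0.24137618] [ 3.14150452e+00  1.73367959e-03 -1.30701761e+00] 0.9992635719300591
```

View pics/top0.png

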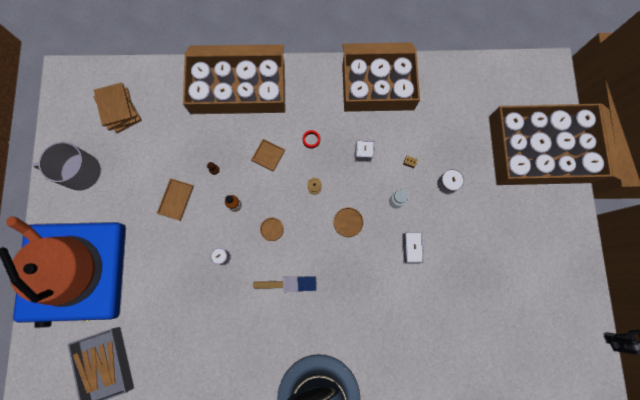

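View pics/scene0.png

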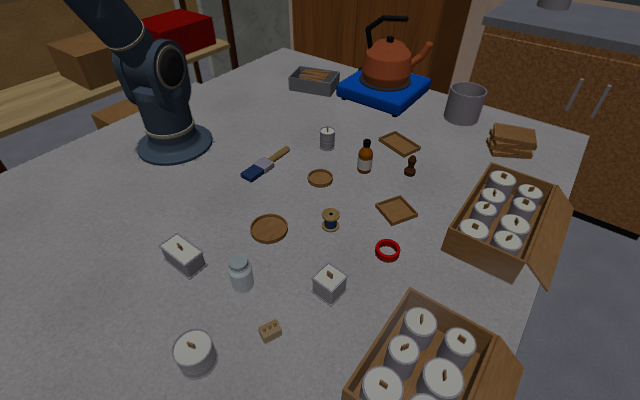

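The top view shows the loose tins: small round (220,257), square (365,150), large round (452,181) and oblong (414,248). The trays are oblong (176,200), square (268,155), small round (272,229) and large round (348,222). The bottle is at (232,202) and the jar at (400,199). Next I'll measure them all.

```bash
cat > h.py <<'E'
import numpy as np, cv2
def cast(f,uv,z):
    K=np.array([[f["fx"],0,f["cx"]],[0,f["fy"],f["cy"]],[0,0,1]],float)
    n=cv2.undistortPoints(np.asarray(uv,np.float64).reshape(-1,1,2),K,np.asarray(f["dist_coeffs"],float)).reshape(-1,2)
    d=np.c_[n,np.ones(len(n))]@f["R"]; c=-f["R"].T@f["t"]
    return (c+d*((z-c[2])/d[:,2])[:,None])
def cloudz(f):
    h,w=f["range_z"].shape; K=np.array([[f["fx"],0,f["cx"]],[0,f["fy"],f["cy"]],[0,0,1]],float)
    u,v=np.meshgrid(np.arange(w),np.arange(h))
    n=cv2.undistortPoints(np.stack([u,v],-1).reshape(-1,1,2).astype(float),K,np.asarray(f["dist_coeffs"],float)).reshape(-1,2)
    r=f["range_z"].reshape(-1,1); P=(np.c_[n,np.ones(len(n))]*r-f["t"])@f["R"]; P[r[:,0]==0]=np.nan
    return P.reshape(h,w,3)
def blob(m,px,r=32):
    k=np.zeros_like(m); cv2.circle(k,px,r,1,-1); m=(m*k).astype(np.uint8)
    m=cv2.morphologyEx(m,cv2.MORPH_CLOSE,np.ones((5,5),np.uint8))
    cs,_=cv2.findContours(m,cv2.RETR_EXTERNAL,cv2.CHAIN_APPROX_NONE)
    c=max(cs,key=cv2.contourArea); g=np.zeros_like(m); cv2.drawContours(g,[c],-1,1,-1)
    return g,c
def fit(f,m,px,z,r=32):
    g,c=blob(m,px,r); v,u=np.nonzero(g); P=cast(f,np.c_[u,v],z)[:,:2]
    # cross-check with minAreaRect in world (mm)
    rc=cv2.minAreaRect((P*1000).astype(np.float32))
    return P.mean(0),rc,len(u)
T=dict(lr=.050,sr=.056,sq=.048,ob=.046)
E
python3 - <<'E'
from h import *
np.set_printoptions(precision=4,suppress=True)
f=dict(np.load("/tmp/top0.npz")); hsv=cv2.cvtColor(f["image"],cv2.COLOR_RGB2HSV)
P=cloudz(f); Z=P[...,2]; print("table z",np.nanmedian(Z[280:340,350:500]))
white=((hsv[...,2]>205)&(hsv[...,1]<40)).astype(np.uint8)
brown=((hsv[...,1]>90)&(hsv[...,0]<20)).astype(np.uint8)
for n,px in dict(sr=(220,257),sq=(365,150),lr=(452,181),ob=(414,248)).items():
    c,rc,N=fit(f,white,px,T[n]-.001,22); g,_=blob((Z>T[n]-.008).astype(np.uint8),px,22)
    v,u=np.nonzero(g); w=P[v,u]
    print(n,c,rc,N,"| depth",np.nanmean(w,0),cv2.minAreaRect((w[:,:2]*1000).astype(np.float32)),len(u))
for n,px in dict(ob=(176,200),sq=(268,155),sr=(272,229),lr=(348,222)).items():
    print("tray",n,*fit(f,brown,px,.010,28))
for n,px,h in(("jar",(400,199),.074),("bot",(232,202),.095)):
    g,_=blob((Z>h-.01).astype(np.uint8),px,15); v,u=np.nonzero(g); print(n,np.nanmean(P[v,u],0),len(u))
im=f["image"][100:310,140:500,::-1]; cv2.imwrite("pics/crop.png",cv2.resize(im,None,fx=2.2,fy=2.2,interpolation=cv2.INTER_CUBIC))
ov=(f["image"][:,:,::-1]//2).copy(); ov[white>0]=(255,255,255); ov[brown>0]=(0,160,255); cv2.imwrite("pics/mask.png",cv2.resize(ov[100:310,140:500],None,fx=2.2,fy=2.2))
E
```

```text
table z -0.00028673133807081996
sr [0.3673 0.256 ] ((366.9117431640625, 256.33856201171875), (26.51604461669922, 28.809518814086914), 45.07041931152344) 100 | depth [0.3682 0.2552 0.0547] ((368.1573181152344, 255.2339324951172), (39.562843322753906, 40.69459533691406), 0.18965338170528412) 215
sq [ 0.658  -0.1451] ((658.7941284179688, -145.7726287841797), (33.800472259521484, 35.20825958251953), 87.50836944580078) 150 | depth [ 0.658  -0.1449  0.0462] ((nan, nan), (0.0, 0.0), 0.0) 311
lr [ 0.5631 -0.3839] ((563.0781860351562, -383.66571044921875), (46.37516784667969, 44.037506103515625), 69.3105239868164) 219 | depth [ 0.5627 -0.3833  0.0484] ((nan, nan), (0.0, 0.0), 0.0) 388
ob [ 0.3795 -0.2647] ((380.3628234863281, -264.638427734375), (31.68314552307129, 66.94344329833984), 89.84883117675781) 300 | depth [ 0.3817 -0.2645  0.0443] ((381.9354553222656, -264.7015075683594), (45.828453063964844, 81.61434936523438), 87.30520629882812) 543
tray ob [0.532  0.3903] ((532.5032958984375, 390.178955078125), (68.47807312011719, 104.49014282226562), 71.82762908935547) 904
tray sq [0.6573 0.1309] ((657.8823852539062, 130.65896606445312), (70.73119354248047, 71.37548065185547), 61.75373458862305) 589
tray sr [0.4413 0.1209] ((441.2601623535156, 120.42271423339844), (61.79216384887695, 60.42205047607422), 44.22952651977539) 410
tray lr [ 0.4561 -0.0931] ((456.1200256347656, -93.2373046875), (78.6653060913086, 79.09439849853516), 88.68363189697266) 664
jar [ 0.5135 -0.2315  0.0736] 139
bot [0.5127 0.2229 0.0942] 44
```

View pics/crop.png

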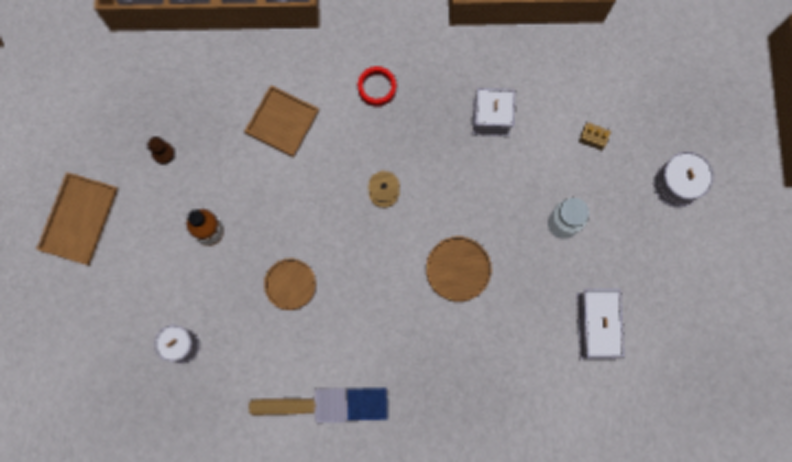

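View pics/mask.png

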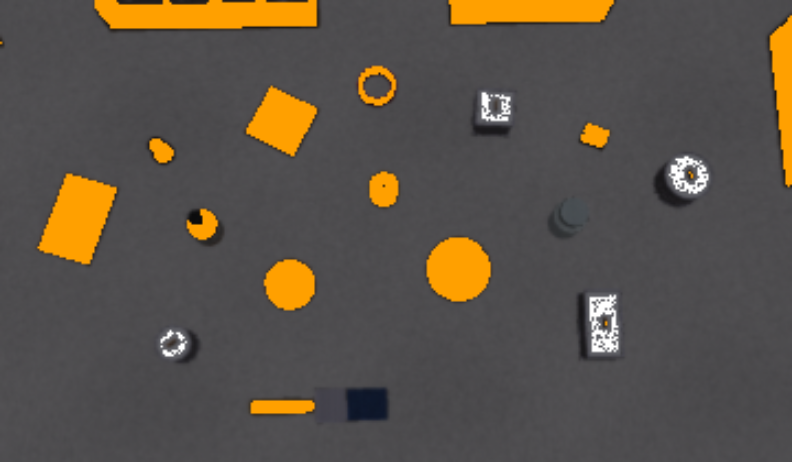

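```bash
cat >> h.py <<'E'
TIN=dict(sr=(.368,.2552),sq=(.658,-.1449),lr=(.5627,-.3833),ob=(.3817,-.2645))
TRAY=dict(ob=(.5322,.3902),sq=(.6576,.1308),sr=(.4413,.1207),lr=(.4561,-.0932))
def wrap(a): return (a+np.pi)%(2*np.pi)-np.pi
def yaw_options(robot,xy,yaw,step):
    out=[]
    for k in range(int(round(2*np.pi/step))):
        y=wrap(yaw+k*step); qs=[robot.inverse_kinematics([*xy,z],[np.pi,0,y]) for z in(.027,.2)]
        if all(q is not None for q in qs): out.append((y,qs[0]))
    return out
E
python3 - <<'E'
from h import *; from plant import robot
np.set_printoptions(precision=3,suppress=True)
f=dict(np.load("/tmp/top0.npz")); P=cloudz(f); Z=P[...,2]
g=cv2.cvtColor(f["image"],cv2.COLOR_RGB2GRAY)
for n,px in dict(sq=(365,150),ob=(414,248)).items():
  for th in (165,175,185,195):
    m,c=blob((g>th).astype(np.uint8),px,26); W=cast(f,c.reshape(-1,2),T[n]); print(n,th,cv2.minAreaRect((W[:,:2]*1000).astype(np.float32)))
print(np.median(g[130:170,350:380]),f["image"].shape)
for n in TIN:
  d=np.radians
  for w,xy in(("tin",TIN[n]),("tray",TRAY[n])):
    yaw={"ob":{"tin":d(88.5),"tray":d(71.8)},"sq":{"tin":d(0),"tray":d(61.75)}}.get(n,{}).get(w,0)
    st={"ob":np.pi,"sq":np.pi/2}.get(n,np.pi/2)
    print(n,w,[(round(float(np.degrees(y))),np.round(q,1).tolist()) for y,q in yaw_options(robot,xy,yaw,st)])
E
```

```text
sq 165 ((657.4226684570312, -144.0809783935547), (42.24706268310547, 43.303470611572266), 87.15886688232422)
sq 175 ((658.3896484375, -144.22213745117188), (42.06082534790039, 41.35853576660156), 87.16019439697266)
sq 185 ((658.4053955078125, -145.54022216796875), (39.430362701416016, 41.032814025878906), 87.16404724121094)
sq 195 ((658.4586791992188, -145.63352966308594), (33.77009201049805, 35.17660140991211), 87.50840759277344)
ob 165 ((379.2420654296875, -263.7855224609375), (38.93722915649414, 74.94953918457031), 88.98674011230469)
ob 175 ((380.53240966796875, -264.23272705078125), (38.07809829711914, 72.21017456054688), 88.70166015625)
ob 185 ((380.521484375, -264.4667053222656), (37.32861328125, 72.20838928222656), 88.72181701660156)
ob 195 ((380.4861755371094, -264.53704833984375), (32.0980339050293, 66.85822296142578), 88.72130584716797)
153.5 (400, 640, 3)
sr tin [(0, [-0.1, 0.6, -0.8, 2.2, 0.7, 0.6, -1.4]), (90, [0.2, 0.8, -1.2, 2.2, 1.0, 0.9, -0.1]), (-180, [0.2, 0.8, -1.2, 2.2, 1.0, 0.9, 1.5]), (-90, [-0.4, 0.5, -0.4, 2.2, 0.4, 0.5, -2.6])]
sr tray [(0, [0.4, 0.6, -0.9, 
[... 419 characters left out ...]
-1.2, 1.7, 1.1, 1.2, 1.6]), (-118, [-0.1, 0.7, -0.3, 1.7, 0.3, 0.8, -2.5]), (-28, [0.2, 0.8, -0.6, 1.7, 0.6, 0.9, -1.2])]
lr tin [(0, [0.8, 0.7, -0.3, 1.7, 0.3, 0.8, 0.3]), (90, [1.0, 0.8, -0.6, 1.7, 0.6, 0.9, 1.6]), (-180, [0.4, 0.7, 0.2, 1.7, -0.2, 0.8, -2.4]), (-90, [0.6, 0.7, -0.1, 1.7, 0.1, 0.8, -1.1])]
lr tray [(0, [0.5, 0.5, -0.5, 2.2, 0.4, 0.6, -0.3]), (90, [0.6, 0.5, -0.6, 2.2, 0.6, 0.6, 1.1]), (-180, [-0.7, 0.8, 1.1, 2.2, -1.0, 0.8, -2.0]), (-90, [0.3, 0.5, -0.3, 2.2, 0.3, 0.5, -1.7])]
ob tin [(88, [1.0, 0.5, -0.6, 2.2, 0.6, 0.6, 1.5]), (-92, [0.6, 0.5, -0.1, 2.2, 0.1, 0.5, -1.2])]
ob tray [(72, [-0.2, 0.8, -0.7, 1.7, 0.6, 0.9, 0.1]), (-108, [-0.9, 0.7, 0.3, 1.7, -0.3, 0.7, -2.3])]
```

```bash
cat >> h.py <<'E'
def pick(robot,n,yaw,off=.025,zt=.15,xy=None):
    xy=TIN[n] if xy is None else xy; o=[np.pi,0,yaw]
    robot.grip(1.0,40); robot.goto([*xy,zt],o)
    hit=robot.move_straight([*xy,off],vel=.12,contact_N=12)
    if hit: print("HIT on descent",robot.sense()["tcp_pos"]); return False
    robot.grip(0.0,45); s=robot.sense(); print("opening",s["opening"])
    robot.move_straight([*xy,.20],vel=.15); s=robot.sense(); print("lifted",s["opening"],s["wrist_force"],s["t"])
    return True
def place(robot,n,yaw,off=.025,xy=None):
    xy=TRAY[n] if xy is None else xy; o=[np.pi,0,yaw]
    robot.goto([*xy,.20],o)
    robot.move_straight([*xy,off+.020],vel=.12)
    robot.sleep(.2)
    hit=robot.move_straight([*xy,off-.001],vel=.03,contact_N=5); s=robot.sense()
    print("touch",hit,"tcp",s["tcp_pos"],"tin bottom",s["tcp_pos"][2]-off,s["t"])
def release(robot,wide=1.0):
    robot.grip(wide); p=robot.sense()["tcp_pos"]
    robot.move_straight([p[0],p[1],.20],vel=.2); print("t",robot.sense()["t"])
def snap(robot,tag,c=None):
    f=robot.grab_frame("top"); g=robot.grab_frame("scene")
    cv2.imwrite(f"pics/{tag}_top.png",cv2.resize(f["image"][90:310,140:500,::-1],None,fx=2.2,fy=2.2))
    cv2.imwrite(f"pics/{tag}_scene.png",g["image"][:,:,::-1]); return f,g
E
python3 - <<'E'
from h import *; from plant import robot
if pick(robot,"lr",0,.023):
    snap(robot,"lr_lift"); place(robot,"lr",0,.023)
E
```

```text
opening 0.7161980236290784
lifted 0.712948038404228 [-0.66570959  0.13925233 -1.5736651 ] 4.9583
touch True tcp [ 0.45600063 -0.09319463  0.02707955] tin bottom 0.004079546897916765 8.4417
```

View pics/lr_lift_scene.png

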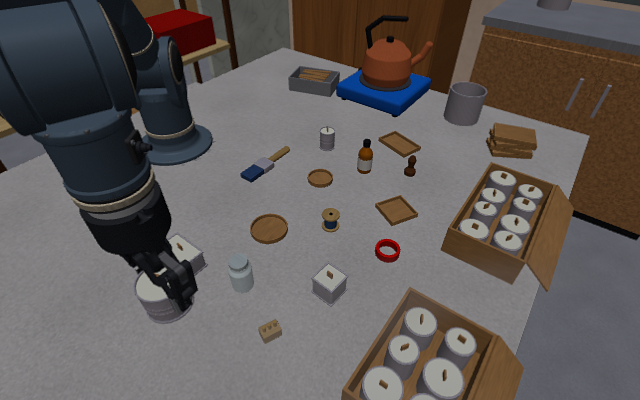

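The large round tin was held upright at about (163,292). It touched the tray floor at about 4 mm, against an expected 3 mm. I'll release it and do the oblong next.

```bash
python3 - <<'E'
from h import *; from plant import robot
release(robot); d=np.radians
if pick(robot,"ob",d(88.7),xy=(.381,-.2645)):
    snap(robot,"ob_lift"); place(robot,"ob",d(71.8))
    release(robot)
    if pick(robot,"sr",d(60)):
        place(robot,"sr",d(60))
E
```

```text
t 9.8333
opening 0.5271412588024115
lifted 0.5296507289375085 [-0.33229377  0.78308921 -1.49121581] 14.6083
touch True tcp [0.5322043  0.39016853 0.02865458] tin bottom 0.0036545768952855814 19.2917
t 20.7833
opening 0.5085940811332574
lifted 0.5077249605262041 [-0.657162    0.05882181 -1.02712832] 24.85
touch True tcp [0.44119813 0.12061487 0.02852116] tin bottom 0.0035211589671183957 27.7083
```

View pics/ob_lift_top.png

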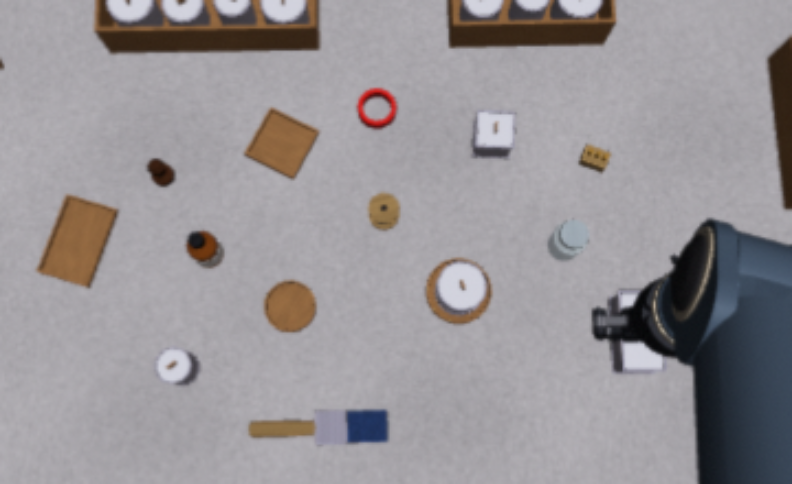

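The large round tin sits in its tray at about (460,288), and the oblong was held level. Now I'll release the small round and do the square: jaws at -2.8° for the pick and -28.25° for the place.

```bash
python3 - <<'E'
from h import *; from plant import robot
release(robot); d=np.radians
if pick(robot,"sq",d(-2.8)):
    place(robot,"sq",d(-28.25)); release(robot)
    robot.goto([.35,-.45,.25],[np.pi,0,-1.3]); 
    f,g=snap(robot,"end"); np.savez("/tmp/end.npz",**f)
    P=cloudz(f); f0=dict(np.load("/tmp/top0.npz")); P0=cloudz(f0)
    K=np.array([[f["fx"],0,f["cx"]],[0,f["fy"],f["cy"]],[0,0,1]])
    for n,c in TRAY.items():
        p,_=cv2.projectPoints(np.array([[*c,T[n]]]),cv2.Rodrigues(f["R"])[0],f["t"],K,f["dist_coeffs"])
        px=tuple(int(round(a)) for a in p.ravel())
        m,_=blob((P[...,2]>T[n]-.006).astype(np.uint8),px,26); w=P[m>0]
        w=w[w[:,2]>T[n]-.006]; b=w[w[:,2]<T[n]+.008]
        A=np.linalg.lstsq(np.c_[b[:,:2]-b[:,:2].mean(0),np.ones(len(b))],b[:,2],rcond=None)[0]
        print(n,"offset mm",np.round((b.mean(0)[:2]-c)*1000,1),"z above rim-level mm",round((A[2]-T[n])*1000,1),"tilt",np.round(A[:2],3),len(b))
    for n,px,h in(("jar",(400,199),.074),("bot",(232,202),.095)):
        for Q in(P0,P):
            g_,_=blob((Q[...,2]>h-.01).astype(np.uint8),px,15); print(n,np.round(np.nanmean(Q[g_>0],0),4))
    print(robot.sense()["t"])
E
```

```text
t 29.2083
opening 0.5774605862296344
lifted 0.581252404317671 [-0.42670238  0.761285   -1.82223962] 33.6667
touch True tcp [0.65730514 0.13070899 0.02879413] tin bottom 0.003794134611499543 36.925
t 38.3833
ob offset mm [-1.1  2. ] z above rim-level mm 0.9 tilt [0.011 0.004] 523
sq offset mm [-0.6 -0.4] z above rim-level mm 1.3 tilt [ 0.007 -0.004] 304
sr offset mm [0.2 0.6] z above rim-level mm 1.1 tilt [-0.007 -0.009] 203
lr offset mm [ 0.7 -1.2] z above rim-level mm 0.9 tilt [-0.018  0.008] 399
jar [ 0.5135 -0.2315  0.0736]
jar [ 0.5136 -0.2313  0.0736]
bot [0.5127 0.2229 0.0942]
bot [0.5123 0.2226 0.0942]
40.825
```

View pics/end_top.png

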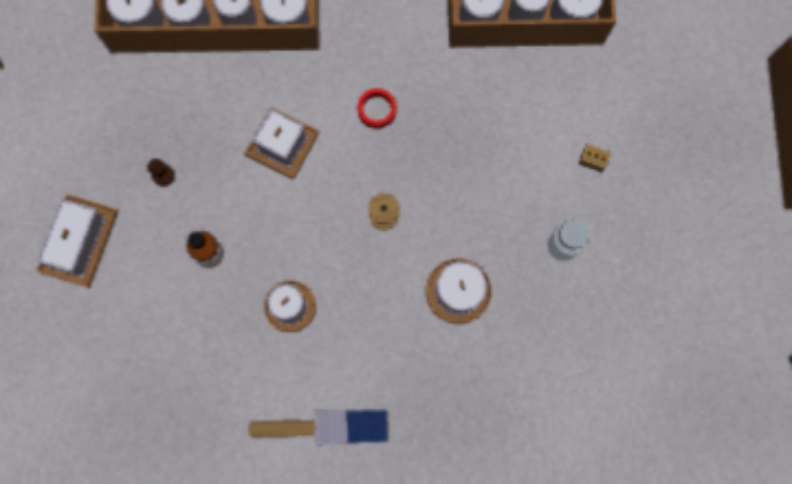

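View pics/end_scene.png

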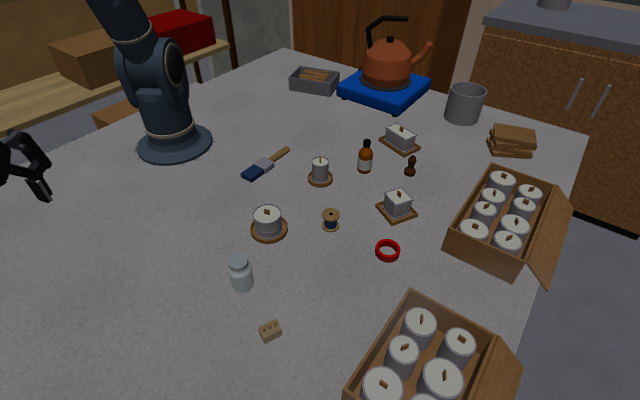

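All four tins stand inside their trays: in the top crop, square (280,135), oblong (75,238), small round (288,302) and large round (460,288). The jar (572,238) and bottle (203,247) have not moved, and the arm is clear of everything.

```bash
python3 -c "
from plant import robot
robot.close_job()"
```

```text
the job is handed in; nothing more can be done
```

I packed all four loose candle tins into their matching trays and handed the job in; the last clock reading before that was about 41 s. Each tin was lowered until it touched the tray floor, then released.

Last checks, from the depth image before hand-in:
- **Centring:** each tin is within about 2.5 mm of its tray's centre (limit 14 mm).
- **Height:** wax surfaces are 0.9–1.3 mm above the bare-tin height. About 1 mm is expected with the wax 2 mm below the rim and a 3 mm tray floor, so all four are flat on the floor.
- **Tilt:** at most about 0.02 rad, which is within measurement noise (limit 0.1 rad).
- **Jar and bottle:** both stand where they were, moved less than 1 mm.

No check failed or disagreed. The first brightness mask for the tins was patchy and came out too small, so I took the tin positions mainly from depth; the two agreed to about 2 mm.

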